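# Find the rocking corner of the stage plate and press its shim flat

### The arm

A 7-joint arm with a two-finger parallel gripper is mounted at the origin on the work surface. World frame = base frame: x ahead of the robot, y to its left, z up, the work surface at z = 0. Lengths are in m, angles in degrees, forces in N, time in s.
With the tool pointing down it reaches from about 0.425 to 0.95 m from the base axis. Payload 4.7 kg.
Tool frame: the origin (TCP) lies midway between the tips of the shut fingers; the grasp point (between the pads) lies 19 mm behind it; z points along the fingers, y is the direction in which the jaws open and shut (so a half turn about z gives the same grasp; the last joint's range is limited). The gripper opens to 85 mm and grips with 20 to 120 N. Pads are 22 mm wide; open, the fingers measure 114 mm over their backs; the gripper's body (76 mm by 85 mm) begins 54 mm behind the grasp point. The pads swing forward as they close: fully open they stand 13 mm farther back than shut.
Start: joints at [-66.629, 26.849, -2.785, 87.806, 1.381, 65.374, -4.715], TCP at [0.286, 0.612, 0.198] pointing down, gripper open.
Joint ranges: [-148.3, 148.3], [-19.14, 114.17], [-79.39, 73.82], [5.75, 140.21], [-59.74, 239.74], [12.07, 113.84], [-152.46, 152.46]. Speed limits (degrees/s): [147.25, 147.25, 180, 180, 180, 180, 180].

### API

Orientations are given as [roll, pitch, yaw] about the fixed x, y, z axes, in that order (R = Rz(yaw) Ry(pitch) Rx(roll)).
In Python, from bench import ctrl, claw, inverse_kinematics, optics, sign_off gives the robot as it stands. Calls block until the motion is done:
- ctrl.reach(position, orientation): joint-space move of the TCP to a pose.
- ctrl.move_straight(position, frame=None, max_speed=0.15): straight line of the TCP; frame=None keeps the orientation; max_speed is the mean speed in m/s.
- ctrl.goto_joints(angles): joint-space move.
- claw.gripper_open() and claw.grab(grasp_force=None): open the fingers fully, or close them until they stop; grasp_force is the grip in N (None keeps the last).
- ctrl.dwell(seconds).
- inverse_kinematics(position, orientation): joint angles nearest the present ones, or None.
- ctrl.get_state(): the state.
- optics.read_camera(name): name is "scene" or "top"; returns the picture (480x640x3 uint8, red, green, blue); there is no depth.
- optics.camera_model(name): a dict with "K" (3x3 intrinsics, pixels), "rvec" (rotation vector, rad) and "tvec" (3), from world to camera coordinates, as OpenCV has them. Camera axes: x right, y down, z forward; pixel columns grow to the right and rows downward; lengths in m; the calibration is good to about 2 mm. A picture is of the moment at which its call begins. camera_model takes no time and is no camera call.
A pose or a line that the arm cannot do raises ctrl.MotionError and nothing moves.
- sign_off(): hands the job in, once; it reports no verdict.
The state is a dict: "time": time; "joint_positions": joint angles; "qd": joint speeds; "joint_torque": joint torques, N m; "ee_pos": TCP position; "tool_rot": TCP orientation; "ft_force": force on the tool from outside, world axes, zero at the start; "torque": the same for the moment, N m; "width": finger opening in m.
Only numpy, scipy, OpenCV 4.12 (cv2) and the standard library are available. Lean on these libraries where they do the work, as an engineer would, in place of code of your own. Each camera call takes 0.05 s, during which the arm holds its last target. There are 200 camera calls.

### The job

One corner of the white stage plate rocks. Press down on the plate's corners with closed fingertips until you find the one that gives, then press that corner's shim plug down flat to its stop. Leave the other three shim plugs up, do not lift or shift the plate, and leave the other things where they stand.

Things in the scene. Friction and masses are not known exactly. Their poses are not given: they have to be found in the camera images.
- plate: white stage plate, 162 (x) x 182 (y) x 10 mm, 1 kg, loose, level on four pads, top 32 mm above the bench; origin: centre of its underside, z up. 20 mm square hole near each corner (centres at x +-45, y +-55 mm) with a shim plug in it. Three corners are firm; one rocks (see corner_give), a different one each run, looking the same till pressed. Low lugs round it stop it sliding over 2 mm.
- corner_1 (a point): spot to press on the near-left (-x, +y) corner of the plate, on its top face, 12 mm in from both edges and 34 mm diagonally outward from that corner's shim plug; axes as the plate's
- corner_2 (a point): spot to press on the far-left (+x, +y) corner of the plate, on its top face, 12 mm in from both edges and 34 mm diagonally outward from that corner's shim plug; axes as the plate's
- corner_3 (a point): spot to press on the far-right (+x, -y) corner of the plate, on its top face, 12 mm in from both edges and 34 mm diagonally outward from that corner's shim plug; axes as the plate's
- corner_4 (a point): spot to press on the near-right (-x, -y) corner of the plate, on its top face, 12 mm in from both edges and 34 mm diagonally outward from that corner's shim plug; axes as the plate's
- shim_place_1 (a point): where the shim plug of the near-left (-x, +y) corner (the one beside corner_1) stands: centre of its top when up, 10.5 mm above the plate's top. Dark steel disc, 16 mm across; slides down 9 mm against about 11 N of friction to a stop, flat, 1.5 mm above the plate's top, and stays where left. This point is fixed and does not go down with the plug
- shim_place_2 (a point): where the shim plug of the far-left (+x, +y) corner (the one beside corner_2) stands: centre of its top when up, 10.5 mm above the plate's top. Dark steel disc, 16 mm across; slides down 9 mm against about 11 N of friction to a stop, flat, 1.5 mm above the plate's top, and stays where left. This point is fixed and does not go down with the plug
- shim_place_3 (a point): where the shim plug of the far-right (+x, -y) corner (the one beside corner_3) stands: centre of its top when up, 10.5 mm above the plate's top. Dark steel disc, 16 mm across; slides down 9 mm against about 11 N of friction to a stop, flat, 1.5 mm above the plate's top, and stays where left. This point is fixed and does not go down with the plug
- shim_place_4 (a point): where the shim plug of the near-right (-x, -y) corner (the one beside corner_4) stands: centre of its top when up, 10.5 mm above the plate's top. Dark steel disc, 16 mm across; slides down 9 mm against about 11 N of friction to a stop, flat, 1.5 mm above the plate's top, and stays where left. This point is fixed and does not go down with the plug
- corner_give (a joint): how far the pad under the rocking corner is pressed down, m: 0 at rest, 0.004 fully down. Pressed from above, this corner yields at 2 to 3 N, is fully down (about 4.5 mm at the corner) by 5 N, and springs back level when let go; firm corners give under 1 mm
- rocking_shim (a joint): how far the shim plug of the rocking corner is pressed down, m: 0 up, 0.009 flat. Once flat it packs the gap under that corner, which then gives about 1 mm or less under presses up to 15 N
- firm_shim_a (a joint): how far the shim plug of one of the three firm corners (not told which) is pressed down, m: 0 up, 0.009 flat; it must stay up
- firm_shim_b (a joint): how far the shim plug of one of the three firm corners (not told which) is pressed down, m: 0 up, 0.009 flat; it must stay up
- firm_shim_c (a joint): how far the shim plug of one of the three firm corners (not told which) is pressed down, m: 0 up, 0.009 flat; it must stay up
- dish: glass dish, 54 mm across, 14 mm high, standing on the middle of the plate; origin: centre of its underside; bystander, leave it alone
- bottle: glass bottle with blue cap, 64 mm across, 130 mm high; origin: centre of its underside; bystander, leave it alone
- jar: amber jar, 44 mm across, 50 mm high; origin: centre of its underside; bystander, leave it alone
- slide_box: grey slide box 90 x 55 x 28 mm; origin: centre of its underside; bystander, leave it alone
- driver: screwdriver, 160 mm long, lying flat; origin on its length; bystander, leave it alone
- beaker: glass beaker, 60 mm across, 70 mm high; origin: centre of its underside; bystander, leave it alone

How it is judged:
By the outcome, as a careful person would: the job done as asked, in the order asked, and still so for the second after the job is handed in, with the robot touching nothing.
It also fails if it takes over 48 s, if anything falls off the work surface, if the arm or the gripper's body presses on something with over 40 N, if the wrist force passes 120 N, or if a joint passes its speed limit or range.

## Working session

There is one attempt and no reset: what is moved stays moved. The work goes in short steps, each a Python script; the robot and the scene stay as the last script left them, time stands still between calls to the robot, and variables do not carry over. Pictures are saved under pics/ and viewed, about 8 in all and at most 12, crops included, and the job is handed in when it is done.

```bash
mkdir -p pics; ls; python3 - <<'E'
from bench import ctrl, optics
import cv2
for n in("top","scene"):
    im=optics.read_camera(n); cv2.imwrite(f"pics/{n}0.png",im[:,:,::-1])
    m=optics.camera_model(n); print(n,m)
s=ctrl.get_state(); print(s["time"],s["ft_force"],s["tool_rot"],s["width"])
E
```

```text
pics
top {'K': array([[605.4541636 ,   0.        , 325.59066783],
       [  0.        , 605.4541636 , 245.24860377],
       [  0.        ,   0.        ,   1.        ]]), 'rvec': array([ 2.10016821, -2.15824758,  0.18268296]), 'tvec': array([0.04941564, 0.60350514, 0.89184018])}
scene {'K': array([[472.05220872,   0.        , 317.60567702],
       [  0.        , 472.05220872, 233.68391277],
       [  0.        ,   0.        ,   1.        ]]), 'rvec': array([ 2.04149698,  1.39171591, -0.54474959]), 'tvec': array([-0.25711183, -0.37075857,  1.29140105])}
0.1 [-0.2718745  -0.50445595 -0.40844581] [-1.79896219e+02  2.91304589e-03  1.54975324e+02] 0.08554673316356982
```

View pics/top0.png

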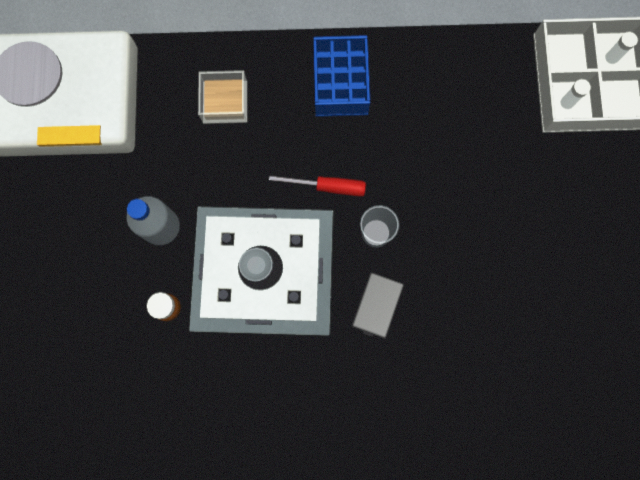

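View pics/scene0.png

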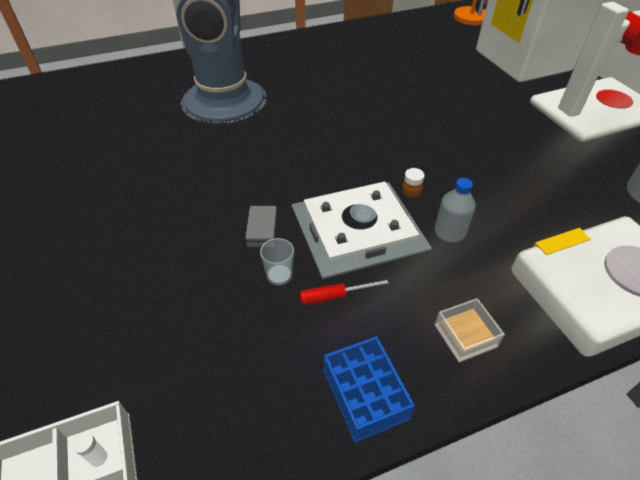

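The top view shows the plate at about cols 200–320, rows 217–320, with plugs at (227,239), (296,240), (224,295) and (294,297). The bottle (about (160,225)) stands close to corner_2 and the jar (about (163,307)) near corner_1. The scene view agrees with this.

```bash
cat > h.py <<'E'
import numpy as np, cv2
from bench import ctrl, claw, inverse_kinematics, optics, sign_off
def ray(cam,px,z):
    m=optics.camera_model(cam); R=cv2.Rodrigues(m["rvec"])[0]; C=-R.T@m["tvec"]
    p=np.array(px,float).reshape(-1,2); d=(R.T@np.linalg.inv(m["K"])@np.c_[p,np.ones(len(p))].T).T
    return C+d*((z-C[2])/d[:,2])[:,None]
E
python3 - <<'E'
from h import *
im=cv2.imread("pics/top0.png")
m=(im.min(2)>190).astype(np.uint8); m[:200]=0; m[340:]=0; m[:,:190]=0; m[:,340:]=0
c=max(cv2.findContours(m,0,1)[0],key=cv2.contourArea)
r=cv2.minAreaRect(c); q=ray("top",cv2.boxPoints(r),.032)
print("rect",np.round(q,4).tolist(), "ctr",q.mean(0),"sides",np.linalg.norm(np.diff(q,axis=0),axis=1))
h,s,v=cv2.split(cv2.cvtColor(im,cv2.COLOR_BGR2HSV))
k=((v<90)&(cv2.fillPoly(np.zeros_like(m),[c],1)>0)).astype(np.uint8)
n,_,st,ce=cv2.connectedComponentsWithStats(k)
for i in range(1,n):
    if st[i,4]>30: print(st[i],ce[i],ray("top",ce[i],.036)[0])
bl=((h>100)&(h<130)&(s>150)&(v>80)).astype(np.uint8); bl[:180]=0
M=cv2.moments(bl,True); u=(M["m10"]/M["m00"],M["m01"]/M["m00"]);print("bottle cap",u,ray("top",u,.13))
j=((v>190)).astype(np.uint8); j[:280]=0;j[:,:140]=0;j[:,185:]=0;j[330:]=0
M=cv2.moments(j,True); u=(M["m10"]/M["m00"],M["m01"]/M["m00"]);print("jar",u,ray("top",u,.05))
print("beaker base",ray("top",[(376,233)],0.0),"box top",ray("top",[(373,273),(403,283)],.028))
E
```

```text
rect [[0.4998, 0.2327, 0.032], [0.662, 0.2295, 0.032], [0.6513, 0.0426, 0.032], [0.4897, 0.0511, 0.032]] ctr [0.57566841 0.13896608 0.032     ] sides [0.16224903 0.1872312  0.16183078]
[222 234  12  11  96] [228.30208333 239.78125   ] [0.62067805 0.18750754 0.036     ]
[290 236  12  11 100] [296.02 241.53] [0.61485829 0.07978259 0.036     ]
[239 246  44  43 587] [266.93526405 271.9165247 ] [0.56744693 0.12652591 0.036     ]
[219 289  12  12 112] [224.58928571 294.58035714] [0.53349082 0.19324536 0.036     ]
[288 291  12  12 120] [293.63333333 296.78333333] [0.52708602 0.08513454 0.036     ]
bottle cap (137.3641456582633, 208.9439775910364) [[0.65195141 0.30390426 0.13      ]]
jar (159.29577464788733, 305.2414486921529) [[0.51843617 0.29142684 0.05      ]]
beaker base [[ 6.32119292e-01 -5.09223645e-02 -1.11022302e-16]] box top [[ 0.56214701 -0.04111186  0.028     ]
 [ 0.54491028 -0.08792345  0.028     ]]
```

```bash
cat >> h.py <<'E'
YAW=-3.4; C0=np.array([.575,.1375]); a=np.radians(YAW)
Rp=np.array([[np.cos(a),-np.sin(a)],[np.sin(a),np.cos(a)]])
SG={1:(-1,1),2:(1,1),3:(1,-1),4:(-1,-1)}
def corner(i,dx=.069,dy=.079): return C0+Rp@(np.array(SG[i])*[dx,dy])
def fz(n=4):
    v=[]
    for _ in range(n): v.append(ctrl.get_state()["ft_force"][2]); ctrl.dwell(.02)
    return np.mean(v)
def probe(xy,z0,zmin,fmax,step=.001):
    """go down from z0 in steps until the push passes fmax; log of (commanded z, TCP z, push)"""
    ctrl.move_straight([*xy,z0]); ctrl.dwell(.1); f0=fz(); log=[]; z=z0
    while z>zmin:
        z-=step; ctrl.move_straight([*xy,z],max_speed=.02)
        f=fz(2)-f0; log.append((round(z*1e3,1),round(ctrl.get_state()["ee_pos"][2]*1e3,2),round(f,1)))
        if f>fmax: break
    return log
E
python3 - <<'E'
from h import *
p=corner(1); 
for y in (YAW+180,YAW+90,YAW-90,YAW):
    print(y,inverse_kinematics([*p,.12],[180,0,y]))
claw.grab(20)
ctrl.reach([*p,.16],[180,0,YAW+180])
s=ctrl.get_state();print(s["time"],s["ee_pos"],s["tool_rot"],s["width"])
ctrl.move_straight([*p,.05]); print(ctrl.get_state()["time"])
cv2.imwrite("pics/s1.png",optics.read_camera("scene")[150:300,220:500,::-1].repeat(2,0).repeat(2,1))
cv2.imwrite("pics/t1.png",optics.read_camera("top")[190:350,120:420,::-1].repeat(2,0).repeat(2,1))
E
```

```text
176.6 [-28.84187643  20.53519288   1.4488584  109.01907821  -0.65903943
  50.4536074   59.53457586]
86.6 [-42.88587616  21.09499428  19.26019454 109.8363471   -8.85182081
  50.49057884 -22.57160555]
-93.4 [-14.29395654  21.62594379 -16.90466663 108.15674378   7.88852569
  51.33648403 141.58264337]
-3.4 [ -54.69458212   23.14809287   34.89496187  110.47439605  -16.72031348
   51.41400516 -104.8097485 ]
2.525 [0.51059879 0.22190809 0.16014865] [1.79952707e+02 1.13847690e-02 1.76709997e+02] 0.00018139427716798128
3.4083
```

View pics/s1.png

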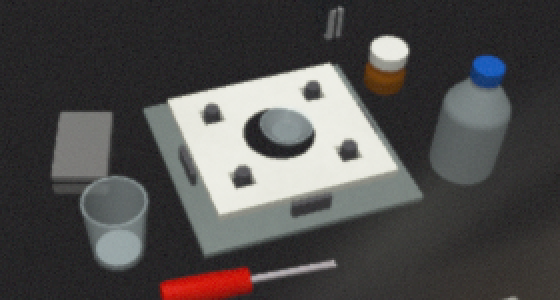

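View pics/t1.png

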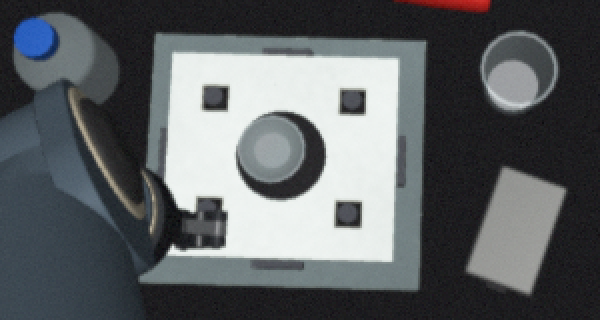

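```bash
python3 - <<'E'
from h import *
e=ctrl.get_state()["ee_pos"]; print(e)
P=lambda n,p:cv2.projectPoints(np.array(p,float).reshape(-1,1,3),*(optics.camera_model(n)[k] for k in("rvec","tvec","K")),None)[0].reshape(-1,2).round(1).tolist()
for n in("top","scene"):
    print(n,"tcp",P(n,e),"tcp+.2",P(n,e+[0,0,.2]))
    print(" corners",P(n,[[*corner(i),.032] for i in SG]),"plugs",P(n,[[*corner(i,.045,.055),.0425] for i in SG]))
    m=optics.camera_model(n);R=cv2.Rodrigues(m["rvec"])[0];print(" C",-R.T@m["tvec"])
im=cv2.imread("pics/scene0.png")
cv2.imwrite("pics/s1full.png",optics.read_camera("scene")[:,:,::-1])
E
```

```text
[0.51169288 0.22097965 0.05116972]
top tcp [[204.8, 308.3]] tcp+.2 [[171.6, 296.7]]
 corners [[207.6, 309.7], [213.3, 223.6], [311.6, 226.6], [308.4, 313.0]] plugs [[222.7, 294.3], [226.2, 237.5], [295.7, 239.7], [293.3, 296.6]]
 C [0.44132682 0.03272156 0.98295433]
scene tcp [[382.5, 178.6]] tcp+.2 [[393.9, 92.5]]
 corners [[381.2, 185.3], [409.6, 230.5], [332.2, 249.7], [310.0, 201.2]] plugs [[375.6, 191.2], [393.7, 221.0], [340.2, 234.0], [324.9, 202.7]]
 C [ 1.16327852 -0.180249    0.69683461]
```

View pics/s1full.png

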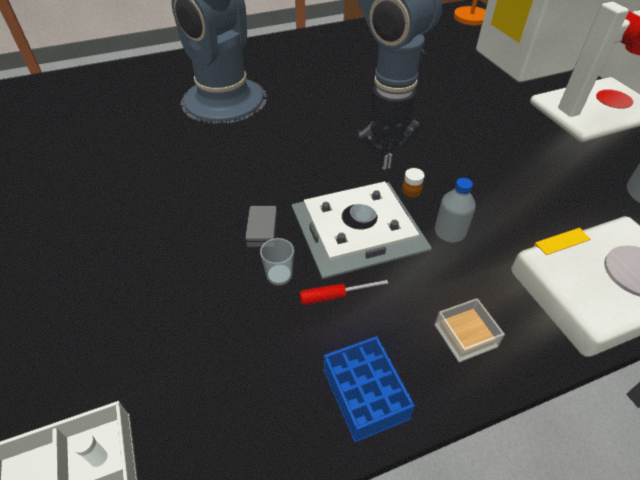

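The full scene view shows the light pads at about (388,160), but the TCP projects to (382,178). I'll zoom in with more contrast before making contact.

```bash
python3 - <<'E'
import cv2,numpy as np
a=cv2.imread("pics/s1full.png")[110:210,340:440]
b=cv2.imread("pics/t1.png")[160:270:2,120:260:2]
f=lambda x,w,h:cv2.resize(np.uint8(255*(x/255.)**.45),(w,h),interpolation=cv2.INTER_CUBIC)
cv2.imwrite("pics/z1.png",np.hstack([f(a,400,400),f(b,400,400)]))
E
```

```text
(no output)
```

View pics/z1.png

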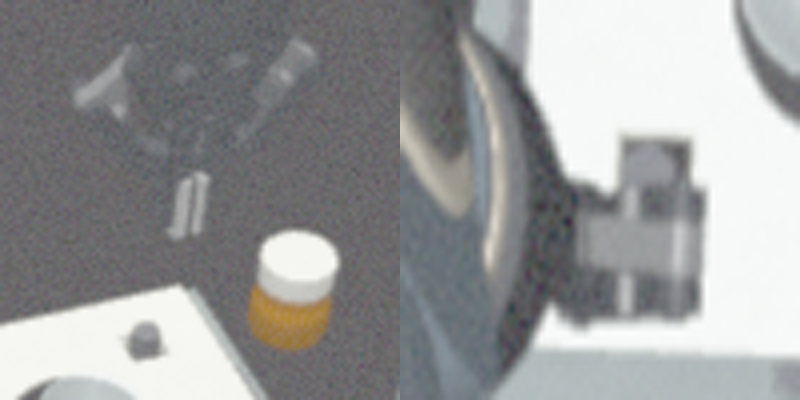

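The pads appear about 20 mm higher than the reported TCP, but their lateral position is consistent. A force-guarded press will settle the height.

```bash
python3 - <<'E'
from h import *
t=ctrl.get_state()["time"]
L=probe(corner(1),.037,.024,7); print(L)
s=ctrl.get_state();print(s["time"]-t,s["time"],s["ee_pos"],s["ft_force"])
E
```

```text
[(36.0, np.float64(36.12), np.float64(-0.3)), (35.0, np.float64(34.95), np.float64(-0.2)), (34.0, np.float64(33.91), np.float64(-0.5)), (33.0, np.float64(32.98), np.float64(-0.0)), (32.0, np.float64(31.96), np.float64(-0.2)), (31.0, np.float64(30.96), np.float64(0.6)), (30.0, np.float64(29.95), np.float64(-0.1)), (29.0, np.float64(28.96), np.float64(-0.3)), (28.0, np.float64(27.94), np.float64(0.2)), (27.0, np.float64(26.97), np.float64(-0.3)), (26.0, np.float64(25.94), np.float64(0.1)), (25.0, np.float64(24.94), np.float64(-0.5)), (24.0, np.float64(23.96), np.float64(-0.5))]
4.1 7.6583 [0.51077876 0.2204506  0.02395795] [-0.95422449 -0.66331243  0.43234306]
```

```bash
python3 - <<'E'
import cv2,numpy as np
from bench import optics
f=lambda x,w,h:cv2.resize(np.uint8(255*(x/255.)**.45),(w,h),interpolation=cv2.INTER_CUBIC)
a=optics.read_camera("scene")[110:210,340:440,::-1]
b=optics.read_camera("top")[270:340,180:250,::-1]
cv2.imwrite("pics/z2.png",np.hstack([f(a,400,400),f(b,400,400)]))
E
```

```text
(no output)
```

View pics/z2.png

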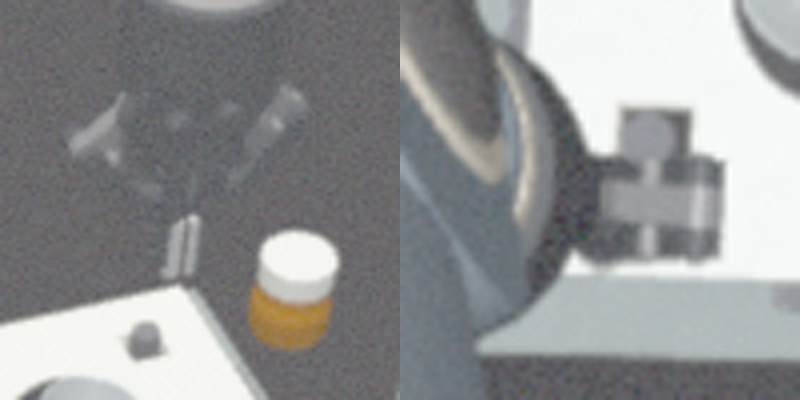

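```bash
python3 - <<'E'
from h import *
def Pm(n):
    m=optics.camera_model(n); return m["K"]@np.c_[cv2.Rodrigues(m["rvec"])[0],m["tvec"]]
def tri(a,b):
    X=cv2.triangulatePoints(Pm("top"),Pm("scene"),np.float64(a).reshape(2,1),np.float64(b).reshape(2,1))[:,0];X=X[:3]/X[3]
    return X.round(4),[(lambda q:(q[:2]/q[2]).round(1).tolist())(Pm(n)@[*X,1]) for n in("top","scene")]
print("knuckle",tri((233,306),(363.7,143.7)),tri((233,306),(360,145)))
print("plug1",tri((180+(650-400)/5.714,270+133/5.714),(376,192)))
print("jar top",tri((160,306),(414,174)))
print("cap",tri((137.4,209),(463,186)))
for z in (.024,.034,.044,.054): print(z,(lambda q:q[:2]/q[2])(Pm("scene")@[.511,.2205,z,1]))
E
```

```text
knuckle (array([0.5076, 0.1654, 0.1515]), [[230.6, 305.1], [360.7, 144.1]]) (array([0.5067, 0.1631, 0.1491]), [[232.5, 305.8], [359.4, 145.1]])
plug1 (array([0.5352, 0.1941, 0.0421]), [[223.4, 293.1], [375.5, 192.1]])
jar top (array([0.5178, 0.2919, 0.0463]), [[159.6, 305.8], [413.5, 174.1]])
cap (array([0.6541, 0.3066, 0.1203]), [[137.6, 209.1], [463.3, 185.9]])
0.024 [380.90500647 188.19560835]
0.034 [381.36987314 184.65172921]
0.044 [381.84163116 181.05531436]
0.054 [382.3204349  177.40518688]
```

Triangulation confirms the calibration: plug top 42.1 mm, jar about 46 mm, tool x about 0.507. So the true tips are about 20 mm above the reported TCP, and I'll continue the guarded descent.

```bash
cat >> h.py <<'E'
def press(xy,z0,zmin,fmax,coarse=.002,fine=.001,z_fine=None):
    ctrl.move_straight([*xy,z0]); ctrl.dwell(.1); f0=fz(); log=[]; z=z0; hit=False
    while z>zmin:
        z-=fine if hit else coarse; ctrl.move_straight([*xy,z],max_speed=.03)
        f=fz(2)-f0; log.append((round(z*1e3,1),round(float(ctrl.get_state()["ee_pos"][2])*1e3,1),round(float(f),1)))
        hit=hit or f>1.3
        if f>fmax: break
    return log
E
python3 - <<'E'
from h import *
t=ctrl.get_state()["time"]
print(press(corner(1),.024,.001,7))
s=ctrl.get_state();print(s["time"]-t,s["time"],s["ee_pos"],s["ft_force"])
E
```

```text
[(22.0, 21.8, 0.4), (20.0, 19.9, -0.1), (18.0, 17.9, 0.3), (16.0, 15.9, 0.2), (14.0, 13.9, 0.3), (12.0, 11.9, 0.3), (10.0, 9.9, 0.1), (8.0, 7.9, 0.2), (6.0, 5.9, 0.9), (4.0, 3.9, 0.7), (2.0, 1.9, -0.1), (-0.0, -0.1, 0.5)]
3.816699999999999 11.575 [ 5.10705467e-01  2.20443955e-01 -9.72232746e-05] [-0.695839   -0.18382407  0.48821955]
```

```bash
python3 - <<'E'
import cv2,numpy as np
from bench import optics,ctrl
f=lambda x,w,h:cv2.resize(np.uint8(255*(x/255.)**.45),(w,h),interpolation=cv2.INTER_CUBIC)
a=optics.read_camera("scene")[110:210,340:440,::-1]
b=optics.read_camera("top")[270:340,180:250,::-1]
cv2.imwrite("pics/z3.png",np.hstack([f(a,400,400),f(b,400,400)]))
s=ctrl.get_state();print(s["width"],s["joint_positions"],s["joint_torque"])
E
```

```text
-0.00021860437789420904 [-28.76374831  30.24967541   1.39061714 113.63134208  -1.19019752
  36.13123466  60.00362843] [-7.25992213e-04 -4.56830442e+01  8.81897919e-01 -1.54123163e+01
  7.26016617e-03  2.38185814e-03 -2.68195168e-05]
```

View pics/z3.png

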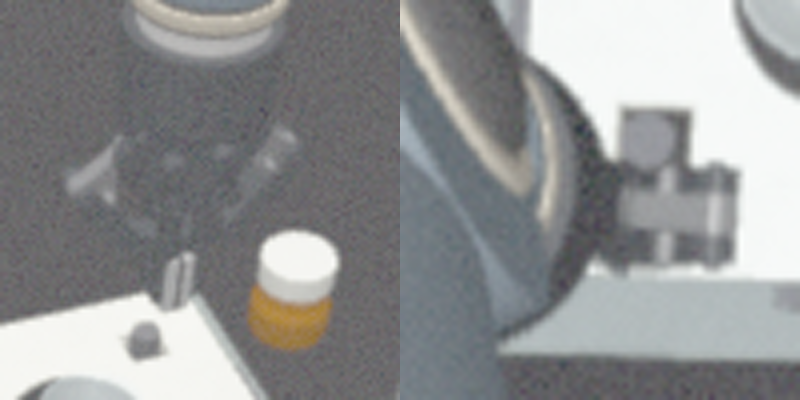

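The dark fingertips now overlap the near-left corner of the plate at about px (381,187), just above it. The real tips sit about 33 mm above the reported TCP, with the lateral position within about 3 mm. I'll keep going down in guarded 1 mm steps.

```bash
python3 - <<'E'
from h import *
t=ctrl.get_state()["time"]
print(press(corner(1),0,-.018,7,coarse=.001))
s=ctrl.get_state();print(s["time"]-t,s["time"],s["ee_pos"],s["ft_force"])
E
```

```text
[(-1.0, -1.1, -0.3), (-2.0, -1.5, 4.6), (-3.0, -1.6, 12.8)]
1.2667000000000002 12.9417 [ 0.51103426  0.22061476 -0.0015506 ] [-3.04847385 -1.25888891 14.24708485]
```

Corner_1 is firm: contact at reported z ≈ −1.2 mm, and the force rose to 13 N with no give. The tool z offset is about 33 mm. I'll probe the other corners the same way.

```bash
python3 - <<'E'
from h import *
ctrl.move_straight([*corner(1),.03])
for i in (2,3,4):
    ctrl.move_straight([*corner(i),.03],max_speed=.2)
    L=press(corner(i),.003,-.012,8,coarse=.001); print(i,L,ctrl.get_state()["time"])
    ctrl.move_straight([*corner(i),.03])
    c=[l for l in L if l[2]>1.3]
    if c and c[0][1]-c[-1][1]>2: print("rocks",i); break
E
```

```text
2 [(2.0, 2.3, -0.3), (1.0, 0.9, -0.4), (0.0, -0.1, -0.6), (-1.0, -1.1, -1.0), (-2.0, -1.4, 3.5), (-3.0, -1.5, 9.5)] 16.35
3 [(2.0, 2.4, 0.7), (1.0, 0.9, -0.4), (0.0, -0.1, -0.5), (-1.0, -1.0, 0.6), (-2.0, -1.5, 3.8), (-3.0, -1.5, 10.0)] 19.8583
4 [(2.0, 2.3, -0.1), (1.0, 1.0, 0.2), (0.0, -0.1, -0.3), (-1.0, -1.0, -0.5), (-2.0, -1.8, 1.9), (-3.0, -2.9, 3.2), (-4.0, -4.0, 2.7), (-5.0, -5.0, 2.7), (-6.0, -6.1, 3.6), (-7.0, -6.6, 8.9)] 24.4
rocks 4
```

Corner_4 (near-right) rocks: about 4.8 mm of travel at about 3 N. Next I'll press its plug to the stop and then re-test the corner.

```bash
python3 - <<'E'
from h import *
p=corner(4,.045,.055)
ctrl.move_straight([*p,.03])
print(press(p,.012,-.009,24,coarse=.001),ctrl.get_state()["time"])
ctrl.move_straight([*p,.03])
ctrl.move_straight([*corner(4),.03])
print(press(corner(4),.002,-.009,9,coarse=.001),ctrl.get_state()["time"])
ctrl.move_straight([*corner(4),.08])
print(ctrl.get_state()["time"])
E
```

```text
[(11.0, 11.3, -0.0), (10.0, 10.0, -0.8), (9.0, 9.0, 0.4), (8.0, 8.3, 5.1), (7.0, 7.6, 7.8), (6.0, 6.7, 8.7), (5.0, 5.8, 9.7), (4.0, 4.8, 9.5), (3.0, 3.8, 8.9), (2.0, 2.8, 8.6), (1.0, 1.8, 9.0), (-0.0, 0.8, 9.7), (-1.0, -0.1, 11.3), (-2.0, -0.1, 18.8), (-3.0, -0.2, 27.1)] 29.8583
[(1.0, 1.3, -0.0), (0.0, -0.0, -0.8), (-1.0, -1.1, -0.4), (-2.0, -1.8, 1.6), (-3.0, -2.4, 7.1), (-4.0, -2.8, 13.6)] 32.8
33.5083
```

The plug slid about 9 mm and hit a hard stop at the flat height, and the corner now gives about 1 mm at 13.6 N. One final look.

```bash
python3 - <<'E'
from h import *
ctrl.move_straight([*(corner(4)+[-.03,-.06]),.14],max_speed=.2)
f=lambda x,w,h:cv2.resize(x,(w,h),interpolation=cv2.INTER_CUBIC)
t=optics.read_camera("top")[:,:,::-1]; s=optics.read_camera("scene")[:,:,::-1]
cv2.imwrite("pics/t9.png",t); cv2.imwrite("pics/fin.png",np.hstack([f(s[150:290,240:480],400,233),f(t[190:330,120:360],400,233)]))
t0=cv2.imread("pics/top0.png")
for n,im in(("before",t0),("after",t)):
    m=(im.min(2)>190).astype(np.uint8); m[:200]=0; m[340:]=0; m[:,:190]=0; m[:,340:]=0
    c=max(cv2.findContours(m,0,1)[0],key=cv2.contourArea); print(n,cv2.minAreaRect(c))
print(ctrl.get_state()["time"])
E
```

```text
before ((259.3270568847656, 268.05218505859375), (116.26683044433594, 101.35863494873047), 1.6365771293640137)
after ((259.3887939453125, 268.05902099609375), (116.16204833984375, 101.4817123413086), 1.7899105548858643)
34.2083
```

View pics/fin.png

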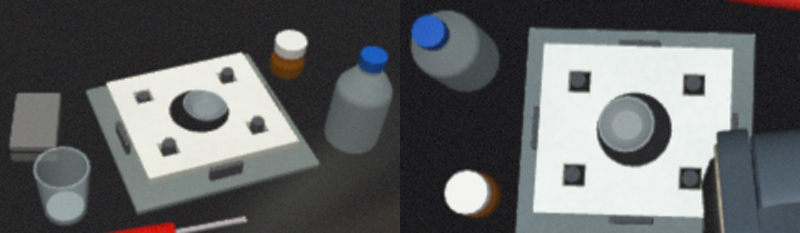

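The scene half shows the near-right plug (crop (143,97)) flat and the other three up. The plate has not moved (centre shift under 0.1 px), and the dish, bottle, jar, box and beaker are where they were. The arm is clear of everything, so I'm handing in.

```bash
python3 -c "
from bench import sign_off; print(sign_off())"
```

```text
the job is handed in; nothing more can be done
None
```

The job is done and handed in: the near-right corner (corner_4) was the one that rocked, and its shim plug is now pressed flat.

- **Finding the corner:** Corners 1, 2 and 3 were firm, giving under 0.5 mm at 9–13 N. Corner_4 gave about 4.8 mm, most of it at about 3 N.
- **Pressing the plug:** Plug 4 slid about 9 mm at 9–11 N, then hit a hard stop at the flat height; the force reached 27 N there.
- **Re-test:** Corner_4 now gives about 1 mm from first contact, measured up to 13.6 N. That is right at the stated limit, not clearly below it.
- **Final pictures:** The other three plugs are up and the plate is unshifted (under 0.1 px). The dish, bottle, jar, box and beaker look untouched; the screwdriver is only partly in the last crops. The robot was clear, and the clock read 34.2 s of the 48 s allowed.
- **Disagreement:** The real fingertips were about 33 mm higher than the reported tool position. I confirmed this in the camera views and by contact force, and allowed for it in every press. I did not find the cause.

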